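Prop the pebble chest open on its stay

TASK

Prop the pebble chest open so that someone can scoop from it with one hand: lift its lid right up, swing the steel stay on its side up from its rest, then let the lid down gently until the stay's crossbar sits against the catch under the lid and the stay alone carries the lid. Do not let the lid drop, and leave the things standing around the chest where they are.

Things in the scene. Friction and masses are not known exactly. Their poses are not given: they have to be found in the camera images.
- lid: The lid. Origin: middle of the hinge axis. x points from the front edge to the hinge, y along the hinge, z out of the lid's top.
- stay: The stay, an 8 mm steel rod outside the chest's right (-y) wall, about 70 g. Origin: on its pivot; it reaches 140 mm along its own -x to the crossbar, y along the pivot axis.
- chest: Wooden chest fixed to the counter, open on top, half full of pebbles: 180 (x) by 240 (y) by 120 (z) mm outside, walls 10 mm. Origin: centre of its underside on the counter. Its own x points from its front to its hinge side, its own y to the left of someone facing its front. It stands sideways: its front faces roughly the robot's right, its right (-y) side with the stay away from the robot.
- lid_angle (a joint): Lid angle in rad: 0 closed (level), grows as its front rises, 1.75 fully open, where it leans back past upright and stays by itself against a stop. Below upright (1.57) it falls shut unless held or propped. Properly propped on the stay it reads about 0.97. The hinge itself turns easily.
- lid_hinge (a point): Middle of the hinge axis (along the chest's y) at the chest's rear rim: chest frame x +90, y 0, z 120 mm. The plane of the lid's underside passes through it.
- lid_lip (a point): Middle of the lower front edge of the lid; moves with it. The lid: a plain wooden plate without handle, 10 mm thick, 210 mm from hinge to front edge, chest y from -155 to +125 mm, about 0.4 kg (varies by a third). Closed, its underside is at the rim, 120 mm above the counter. It juts 30 mm past the front wall and 35 mm past the right (-y) wall, so fingertips fit below the front lip.
- catch (a point): Catch: steel block 12 mm long, 36 mm wide (along y), 12 mm deep on the lid's underside near its right (-y) edge. This point: on the underside, middle of the block's rear face (the one towards the hinge), 149 mm from the hinge axis, against which the crossbar sits; the block reaches from 149 to 161 mm.
- stay_angle (a joint): Stay angle in rad: 0 at rest (level, pointing to the front under the lid's side overhang), grows as its free end swings up and back, 1.57 upright, stop at 1.9. Its stiff pivot (0.07 N m) holds it where it is left. Left at 1.4 to 1.9, its crossbar meets the lowering lid behind the catch and slides forward along the underside to the catch; seated it reads about 1.3. Left lower it misses.
- stay_pivot (a point): Axis of the stay's pivot (along the chest's y): chest frame x +40, y -139, z 100 mm. The stay is an 8 mm steel rod outside the chest's right (-y) wall, 140 mm from this pivot to its crossbar.
- stay_bar (a point): Crossbar at the stay's free end: round steel bar 10 mm in diameter along the chest's y, reaching from 11 mm inside to 58 mm outside (-y) of this point, which lies on the rod's axis. At rest it is 100 mm above the counter, 10 mm in front of the plane of the chest's front wall, and clear on its outer side.
- tumbler: Bystander: square open travertine tumbler 75 by 75 by 95 mm, one of two things standing behind the chest's hinge side. Origin: centre of its underside.
- candle_cup: Bystander: round marble cup, 84 mm across and 75 mm high, one of two things standing behind the chest's hinge side. Origin: centre of its underside.
- scoop: Bystander: aluminium scoop, 180 mm long and 33 mm high, lying on the counter in front of the chest. Origin: on its underside, where the handle meets the pan.

How it is judged:
On the way, in this order (a step that is already met when the one before it is completed fails the run):
1. the lid is lifted nearly upright (value of joint lid_angle above 1.3 rad), for 0.2 s.
2. the stay is swung up while the lid is still up (value of joint stay_angle above 1.2 rad and value of joint lid_angle above 1.1 rad), for 0.2 s.
At the end, for the whole second after the job is handed in: The lid stands still at 0.90 to 1.04 rad, resting on the stay (more than 0.5 N), with the crossbar's axis within 14 mm (seen from above) of the catch's rear face (value of joint lid_angle between 0.9 and 1.04 rad and contact force between stay and lid above 0.5 N and velocity of joint lid_angle between -0.05 and 0.05 rad/s and horizontal distance between stay_bar and catch below 0.014 m); the robot touches nothing.
It fails at once if the lid is let drop (closing faster than 2 rad/s) (velocity of joint lid_angle below -2 rad/s).
It fails at once if a bystander is pushed more than 20 mm or knocked over (distance of any of tumbler, candle_cup, scoop from where it was at the start of the episode above 0.02 m or angle between any of tumbler, candle_cup, scoop's own z axis and vertical above 0.5 rad).
It also fails if it takes over 70 s, if anything falls off the work surface, if the arm or the gripper's body presses on something with over 40 N, if the wrist force passes 120 N, or if a joint passes its speed limit or range.

ROBOT

A 6-joint arm with a two-finger parallel gripper is mounted at the origin on the work surface. World frame = base frame: x ahead of the robot, y to its left, z up, the work surface at z = 0. Lengths are in m, angles in rad, forces in N, time in s.
With the tool pointing down it reaches from about 0.275 to 0.85 m from the base axis. Payload 5.2 kg.
Tool frame: the origin (TCP) lies at the very end of the fingers, on their centre line; the grasp point (between the pads) lies 19 mm behind it; z points along the fingers, y is the direction in which the jaws open and shut (so a half turn about z gives the same grasp; the last joint's range is limited). The gripper opens to 85 mm and grips with 20 to 120 N. Pads are 22 mm wide; open, the fingers measure 114 mm over their backs; the gripper's body (76 mm by 85 mm) begins 54 mm behind the grasp point. The pads swing forward as they close: fully open they stand 13 mm farther back than shut.
Start: joints at [0.969, 0.259, 1.535, -0, 1.348, -0.203], TCP at [0.214, 0.507, 0.231] pointing down, gripper open.
Joint ranges: [-3.14, 3.14], [-0.91, 2.08], [0.19, 2.58], [-1.22, 4.36], [0.22, 2.71], [-3.12, 3.12]. Speed limits (rad/s): [2.57, 2.57, 3.14, 3.14, 3.14, 3.14].

INTERFACE

Orientations are given as [roll, pitch, yaw] about the fixed x, y, z axes, in that order (R = Rz(yaw) Ry(pitch) Rx(roll)).
In Python, from rig import ctrl, eyes gives the robot as it stands. The module is installed in compiled form; this text tells all that it offers.
- The arm moves only by the tool step_arm, never from a script. Its argument "rows" is a list of rows, each an object with "hand": the closure, from -1 (fully open) to 1 (shut); "translation": the shift along the tool's x, y, z in mm, a list of three; "turn": the turn about the tool's z in rad. A call has 1 to 20 rows; each row is the pose to reach, as a shift and turn from the pose commanded when the call began, along the tool's axes at that moment; what a row does not reach only later rows make up. A row lasts 1/8 s, in which the tool goes at most 62.5 mm and 10.7 degrees, less where a joint would pass 70% of its speed; a pose out of reach is approached as far as the arm can. A call with a gripper value outside its range is refused whole. The fingers move at their own pace and stop on an object; "squeeze" is the grip in N (left out, the last holds). Time passes only in rows, so rows that repeat a pose let the fingers close. It gives the time, the measured TCP pose, the force and the opening at its end, in the units of the state.
- ctrl.read_state(): the state, without advancing time (a new reading comes with each control period).
- eyes.snapshot(name): name is "scene" or "top" or "wrist"; returns the picture (480x640x3 uint8, blue, green, red); there is no depth.
- eyes.get_calibration(name): a dict with "intrinsics" (3x3 intrinsics, pixels), "T" (4x4, takes a point from camera to world coordinates). Camera axes: x right, y up, looking along -z (the intrinsics and any distortion apply to the point x, -y, -z); pixel columns grow to the right and rows downward; lengths in m; the calibration is good to about 2 mm. The wrist camera is an equidistant fisheye: a pixel r from the principal point sees the ray r / f radians off the axis. A picture is of the moment at which its call begins: read the wrist's pose just before it. get_calibration takes no time and is no camera call; for the wrist camera it gives the pose at the moment of the call.
- ctrl.hand_in(): hands the job in, once; it reports no verdict.
Trained networks look in the newest picture that a camera, given by its name, has taken for a name from the list of things; names that differ only in an ending like _2 or _b are one class to them, and where a whole thing is asked for, a point or a joint stands for the part that bears it (a point fixed in the world has none). Each returns a list of dicts, best first, with "conf" (0 to 1); they miss things now and then, are a little off and sometimes report something else, mostly with a low value. They report only what shows in the picture. A call takes as long as a camera call.
- eyes.search_frame(camera, query): "at" ([x, y, z] in m, in the coordinates of the camera as it stood for that picture, good to about 4 mm: the middle of the surface that is visible of it).
- eyes.cut_out(camera, query): "mask" (480x640 bool, what is visible of it).
The state is a dict: "time": time; "qpos": joint angles; "qd": joint speeds; "tau": joint torques, N m; "eef_pos": TCP position; "tcp_rot": TCP orientation; "force": force on the tool from outside, world axes, zero at the start; "ft_torque": the same for the moment, N m; "width": opening from 0.0 (shut) to 1.0 (fully open).
Only numpy, scipy, OpenCV 4.12 (cv2) and the standard library are available. Lean on these libraries where they do the work, as an engineer would, in place of code of your own. Each camera call takes 0.05 s, during which the arm holds its last target.

## Working session

There is one attempt and no reset: what is moved stays moved. The work goes in short steps, Python scripts to look and compute and a tool call to move; the robot and the scene stay as the last step left them, time stands still between calls to the robot, and variables do not carry over. Pictures are saved under pics/ and viewed, and the job is handed in when it is done.

Besides the shell and the picture viewer there is one more tool, called by a JSON object that holds its "api" and its "payload", one argument or row to a line. step_arm: Moves the arm, as the interface text tells. Its arguments: {"type":"object","properties":{"rows":{"type":"array","items":{"type":"object","properties":{"hand":{"type":"number"},"translation":{"type":"array","items":{"type":"number"}},"turn":{"type":"number"}}}},"squeeze":{"type":"number"}},"required":["rows"]}

```bash
mkdir -p pics; python3 - <<'E'
from rig import ctrl, eyes
import cv2,numpy as np
s=ctrl.read_state(); print(s)
for n in ["scene","top"]:
    cv2.imwrite(f"pics/{n}0.png",eyes.snapshot(n))
    c=eyes.get_calibration(n); print(n,c)
    T=np.array(c["T"])
    for q in ["chest","lid","stay","tumbler","candle_cup","scoop","stay_bar","lid_lip"]:
        r=eyes.search_frame(n,q)
        for d in r[:1]:
            p=T@np.r_[d["at"],1]; print(n,q,round(d["conf"],2),p[:3].round(3))
E
```

```text
{'time': 0.0, 'qpos': array([ 9.69179070e-01,  2.59325203e-01,  1.53608843e+00,  4.60095642e-05,
        1.34796631e+00, -2.02789876e-01]), 'qd': array([ 0.00131696, -0.00062499, -0.00035302, -0.00103273, -0.00076772,
       -0.00079992]), 'tau': array([ 1.04555304e-03, -4.46033549e+01, -2.90571839e+01, -1.25899269e-04,
        1.16891394e-02, -2.62484861e-05]), 'eef_pos': array([0.21324666, 0.50641854, 0.23048211]), 'tcp_rot': array([-3.13985102e+00, -4.03899426e-04,  2.74275471e+00]), 'force': array([ 0.41276183, -0.23483187, -0.82273341]), 'ft_torque': array([0.02278072, 0.00500966, 0.01417153]), 'width': 1.0030753016682947}
scene {'intrinsics': array([[620.29437975,   0.        , 318.56933378],
       [  0.        , 620.29437975, 240.83499181],
       [  0.        ,   0.        ,   1.        ]]), 'T': array([[-0.07008756, -0.71442382,  0.69619418,  1.44592064],
       [ 0.99737728, -0.03754938,  0.06187579,  0.09367481],
       [-0.01806388,  0.69870498,  0.71518183,  1.07989774],
       [ 0.        ,  0.        ,  0.        ,  1.        ]])}
scene chest 0.97 [ 0.56 -0.01  0.13]

[... 275 characters left out ...]
45407171,   0.        , 318.4785777 ],
       [  0.        , 468.45407171, 244.02328465],
       [  0.        ,   0.        ,   1.        ]]), 'T': array([[-0.00309892,  0.9982505 , -0.05904526,  0.48569385],
       [-0.99996712, -0.00353587, -0.00729726,  0.0363902 ],
       [-0.00749327,  0.0590207 ,  0.99822863,  0.99594598],
       [ 0.        ,  0.        ,  0.        ,  1.        ]])}
top chest 0.73 [ 0.508 -0.012  0.133]
top lid 0.81 [ 0.507 -0.019  0.131]
top stay 0.57 [ 0.673 -0.104  0.104]
top tumbler 0.95 [0.58  0.223 0.063]
top candle_cup 0.67 [0.403 0.228 0.037]
top scoop 0.68 [ 0.495 -0.28   0.013]
top stay_bar 0.62 [ 0.674 -0.105  0.103]
top lid_lip 0.62 [ 0.508 -0.017  0.129]
```

View pics/scene0.png

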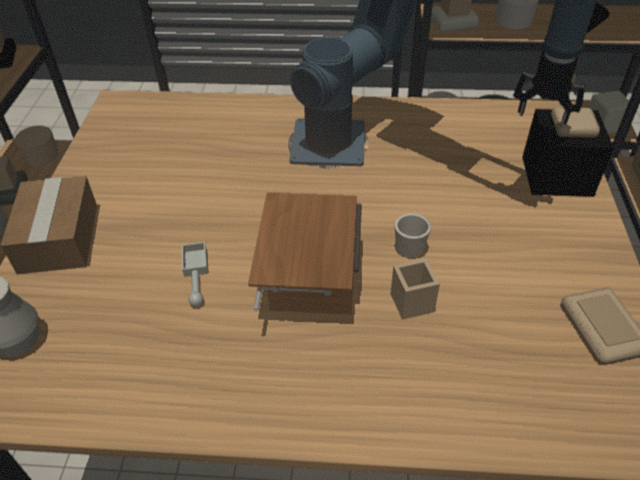

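View pics/top0.png

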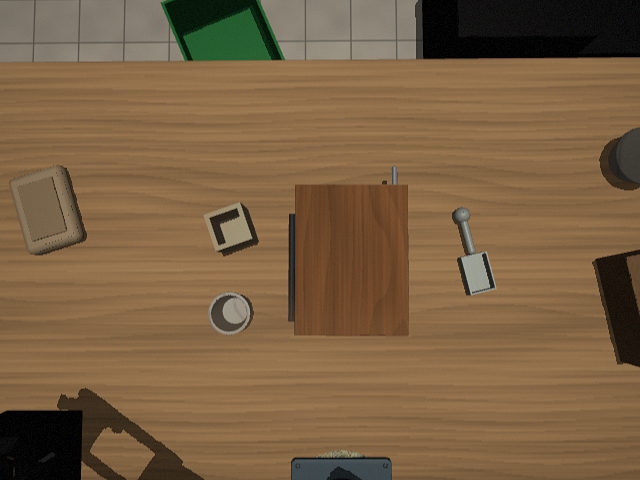

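```bash
cat > h.py <<'E'
from rig import ctrl, eyes
import cv2,numpy as np
from scipy.optimize import least_squares
def proj(n,P):
    c=eyes.get_calibration(n);T=np.linalg.inv(np.array(c["T"]));K=np.array(c["intrinsics"])
    p=(T@np.c_[np.atleast_2d(P),np.ones(len(np.atleast_2d(P)))].T)[:3]
    p=np.array([p[0],-p[1],-p[2]]);q=K@p
    return (q[:2]/q[2]).T
E
python3 - <<'E'
from h import *
obs={}
for n in ["top","scene"]:
    im=eyes.snapshot(n)
    m=eyes.cut_out(n,"lid"); 
    k=m[0]["mask"].astype(np.uint8); print(n,m[0]["conf"],k.sum())
    cs,_=cv2.findContours(k,0,2);c=max(cs,key=cv2.contourArea);h=cv2.convexHull(c)
    for e in np.linspace(3,30,28):
        a=cv2.approxPolyDP(h,e,True)
        if len(a)<=4: break
    print(a[:,0])
    v=im.copy(); cv2.drawContours(v,[c],-1,(0,255,0),1); 
    x,y,w,hh=cv2.boundingRect(c); cv2.imwrite(f"pics/m_{n}.png",cv2.resize(v[y-30:y+hh+30,x-40:x+w+40],None,fx=3 if n=='scene' else 2.7,fy=3 if n=='scene' else 2.7))
E
```

```text
top 0.97 17060
[[406 185]
 [408 333]
 [296 335]
 [295 186]]
scene 0.95 9240
[[267 193]
 [356 197]
 [349 289]
 [249 283]]
```

View pics/m_top.png

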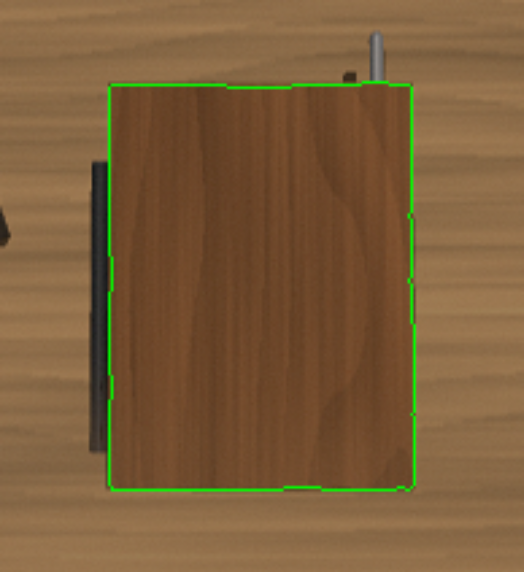

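View pics/m_scene.png

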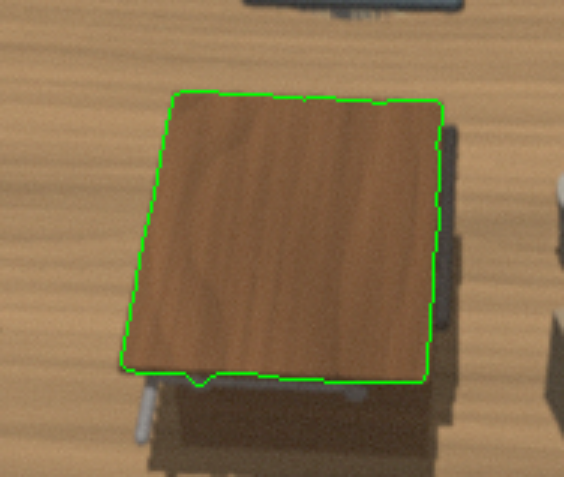

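```bash
python3 - <<'E'
from h import *
# chest-frame lid top corners: FR, FL, BL, BR  (F front x=-120; R y=-155)
L=np.array([[-120,-155,130],[-120,125,130],[90,125,130],[90,-155,130]])/1e3
O={"top":np.array([[407,185.3],[408.3,334.5],[295.3,335],[295,185.3]]),
"scene":np.array([[249.3,285],[267.3,193.3],[356.7,196.7],[351,289]])}
def W(p,P): 
    c,s=np.cos(p[2]),np.sin(p[2]);R=np.array([[c,-s,0],[s,c,0],[0,0,1]]);return P@R.T+[p[0],p[1],0]
for ns in (["top"],["scene"],["top","scene"]):
    f=lambda p:np.concatenate([(proj(n,W(p,L))-O[n]).ravel() for n in ns])
    r=least_squares(f,[.5,0,1.57]);print(ns,r.x,np.abs(r.fun).max().round(1))
p=r.x
for nm,P in dict(hinge=[90,0,120],lipmid=[-120,0,130],lipR=[-120,-155,130],bar=[-100,-139,100],barout=[-100,-197,100],pivot=[40,-139,100]).items():
    P=W(p,np.array([P])/1e3); print(nm,P.round(4),proj("top",P).round(1),proj("scene",P).round(1))
E
```

```text
['top'] [ 0.49349879 -0.00287743  1.56920133] 1.3
['scene'] [ 4.97589242e-01 -6.57643538e-04  1.56423988e+00] 1.5
['top', 'scene'] [ 0.49462387 -0.00203587  1.56759634] 1.8
hinge [[0.4949 0.088  0.12  ]] [[294.4 266.9]] [[354.6 236.7]]
lipmid [[ 0.4942 -0.122   0.13  ]] [[407.9 266.8]] [[258.5 229.7]]
lipR [[ 0.6492 -0.1225  0.13  ]] [[407.  183.5]] [[247.6 283.8]]
bar [[ 0.6333 -0.1025  0.1   ]] [[393.8 194.7]] [[259.9 287.8]]
barout [[ 0.6913 -0.1027  0.1   ]] [[393.6 164.9]] [[255.8 310. ]]
pivot [[0.6338 0.0375 0.1   ]] [[321.1 194.8]] [[327.7 290.8]]
```

{"api": "step_arm", "payload": {
  "rows": [
    {"hand": 1, "translation": [0, 0, -60], "turn": 0.1},
    {"hand": 1, "translation": [-44, -43, -100], "turn": 0.27},
    {"hand": 1, "translation": [-87, -86, -100], "turn": 0.44},
    {"hand": 1, "translation": [-130, -128, -100], "turn": 0.6},
    {"hand": 1, "translation": [-174, -171, -100], "turn": 0.77},
    {"hand": 1, "translation": [-218, -214, -100], "turn": 0.94},
    {"hand": 1, "translation": [-261, -257, -100], "turn": 1.1},
    {"hand": 1, "translation": [-305, -300, -100], "turn": 1.172},
    {"hand": 1, "translation": [-348, -342, -100], "turn": 1.172},
    {"hand": 1, "translation": [-392, -385, -100], "turn": 1.172},
    {"hand": 1, "translation": [-435, -428, -100], "turn": 1.172},
    {"hand": 1, "translation": [-479, -471, -100], "turn": 1.172},
    {"hand": 1, "translation": [-522, -514, -100], "turn": 1.172},
    {"hand": 1, "translation": [-522, -514, -100], "turn": 1.172},
    {"hand": 1, "translation": [-522, -514, -100], "turn": 1.172},
    {"hand": 1, "translation": [-522, -514, -100], "turn": 1.172}
  ],
  "squeeze": 40
}}

```text
time: 3.1
eef_pos: [0.4947, -0.1682, 0.3317]
tcp_rot: [3.141, -0.0, 1.572]
force: [-0.6, -0.1, 0.3]
width: 0.001
```

{"api": "step_arm", "payload": {
  "rows": [
    {"hand": 1, "translation": [0, 0, 60]},
    {"hand": 1, "translation": [0, 0, 120]},
    {"hand": 1, "translation": [0, 0, 180]},
    {"hand": 1, "translation": [0, 0, 232]},
    {"hand": 1, "translation": [10, 0, 232]},
    {"hand": 1, "translation": [22, 0, 232]},
    {"hand": 1, "translation": [22, 0, 232]}
  ]
}}

```text
invalid input at $.rows[0]: expected keys hand, translation, turn
```

```bash
python3 - <<'E'
from h import *
s=ctrl.read_state();print(s["eef_pos"],s["force"])
im=eyes.snapshot("scene"); cv2.imwrite("pics/s1.png",cv2.resize(im[150:330,200:440],None,fx=3,fy=3))
im=eyes.snapshot("wrist"); cv2.imwrite("pics/w1.png",im)
E
```

```text
[ 0.49468068 -0.16823583  0.33166716] [-0.59552096 -0.12103401  0.33068184]
```

View pics/s1.png

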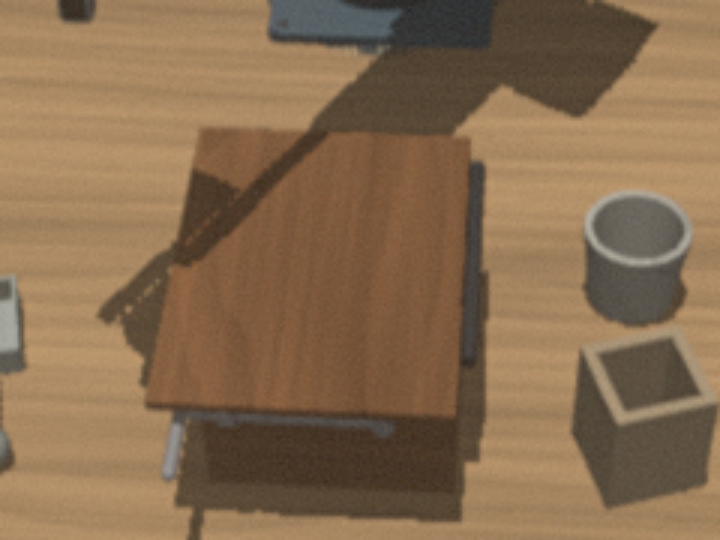

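View pics/w1.png

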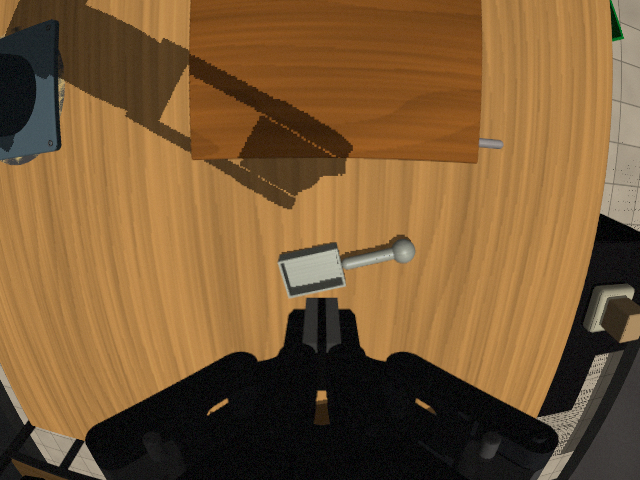

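{"api": "step_arm", "payload": {
  "rows": [
    {"hand": 1, "translation": [0, 0, 60], "turn": 0},
    {"hand": 1, "translation": [0, 0, 120], "turn": 0},
    {"hand": 1, "translation": [0, 0, 180], "turn": 0},
    {"hand": 1, "translation": [0, 0, 230], "turn": 0},
    {"hand": 1, "translation": [10, 0, 230], "turn": 0},
    {"hand": 1, "translation": [24, 0, 230], "turn": 0},
    {"hand": 1, "translation": [24, 0, 230], "turn": 0}
  ]
}}

```text
time: 4.08
eef_pos: [0.4966, -0.1447, 0.104]
tcp_rot: [3.137, 0.002, 1.573]
force: [-0.1, -0.1, -0.6]
width: 0.003
```

```bash
python3 - <<'E'
from h import *
s=ctrl.read_state();print(s["eef_pos"],s["force"])
im=eyes.snapshot("scene"); cv2.imwrite("pics/s2.png",cv2.resize(im[150:330,200:440],None,fx=3,fy=3))
im=eyes.snapshot("wrist"); cv2.imwrite("pics/w2.png",im)
E
```

```text
[ 0.49656546 -0.14468538  0.10399625] [-0.13549859 -0.07344399 -0.63737907]
```

View pics/s2.png

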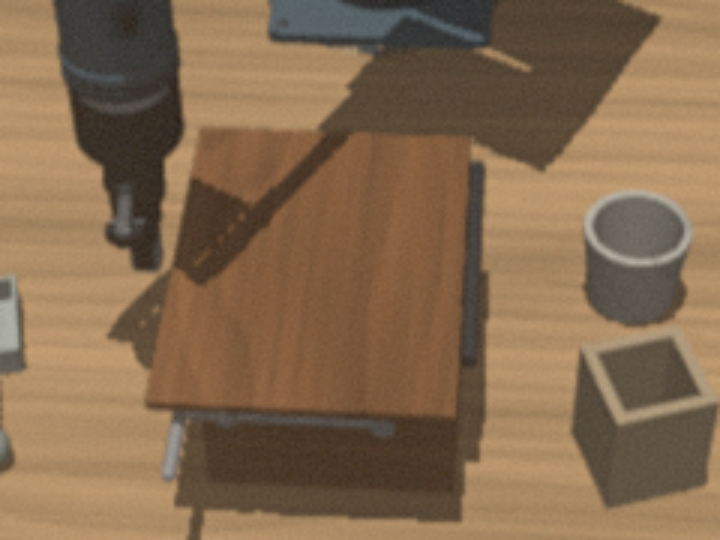

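View pics/w2.png

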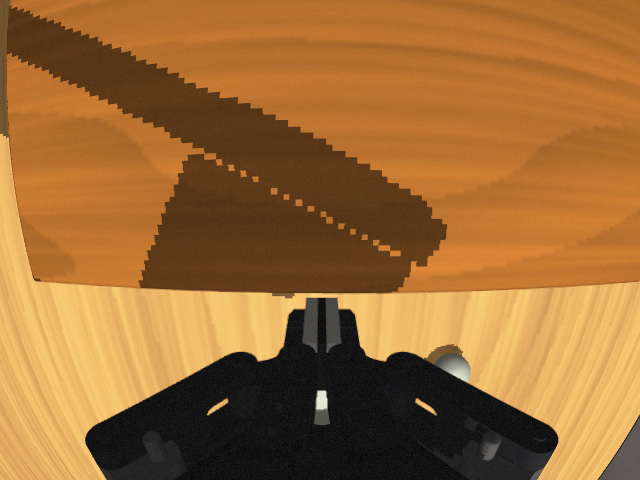

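{"api": "step_arm", "payload": {
  "rows": [
    {"hand": 1, "translation": [9, 0, 0], "turn": 0},
    {"hand": 1, "translation": [12, 0, 0], "turn": 0},
    {"hand": 1, "translation": [14, 0, 0], "turn": 0},
    {"hand": 1, "translation": [14, 0, 0], "turn": 0}
  ]
}}

```text
time: 4.68
eef_pos: [0.495, -0.1327, 0.1016]
tcp_rot: [3.142, 0.002, 1.571]
force: [-1.4, -4.7, 0.7]
width: -0.001
```

{"api": "step_arm", "payload": {
  "rows": [
    {"hand": 1, "translation": [2, 0, 0], "turn": 0},
    {"hand": 1, "translation": [4, 0, 0], "turn": 0},
    {"hand": 1, "translation": [4, 0, 0], "turn": 0}
  ]
}}

```text
time: 5.05
eef_pos: [0.4951, -0.1327, 0.1018]
tcp_rot: [3.141, 0.008, 1.571]
force: [-4.2, -19.3, -2.0]
width: -0.001
```

{"api": "step_arm", "payload": {
  "rows": [
    {"hand": 1, "translation": [0, 0, -2], "turn": 0},
    {"hand": 1, "translation": [0, 0, -5], "turn": 0},
    {"hand": 1, "translation": [0.3, 0, -8], "turn": 0},
    {"hand": 1, "translation": [0.5, 0, -12], "turn": 0},
    {"hand": 1, "translation": [0.5, 0, -12], "turn": 0}
  ]
}}

```text
time: 5.68
eef_pos: [0.4952, -0.132, 0.1141]
tcp_rot: [3.141, 0.008, 1.571]
force: [-3.6, -17.7, -0.3]
width: -0.003
```

```bash
python3 - <<'E'
from h import *
im=eyes.snapshot("scene"); cv2.imwrite("pics/s3.png",cv2.resize(im[150:330,200:440],None,fx=3,fy=3))
im=eyes.snapshot("wrist"); cv2.imwrite("pics/w3.png",im)
E
```

```text
(no output)
```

View pics/s3.png

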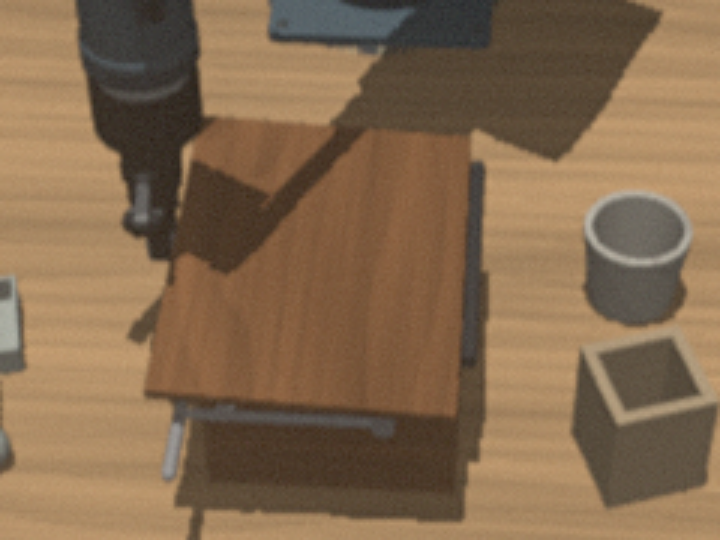

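View pics/w3.png

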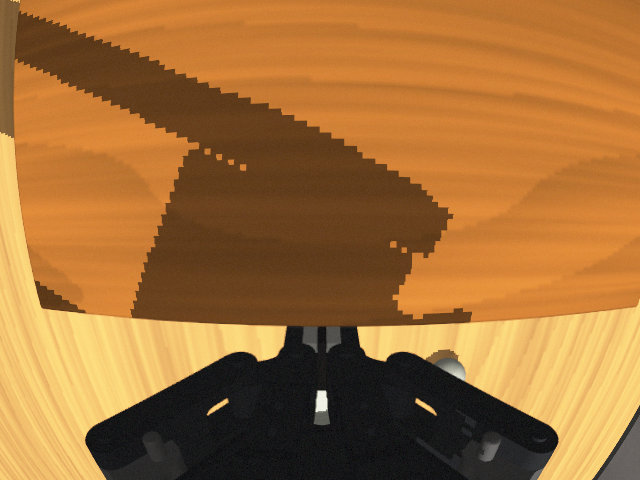

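{"api": "step_arm", "payload": {
  "rows": [
    {"hand": 1, "translation": [0.6, 0, -6], "turn": 0},
    {"hand": 1, "translation": [1.2, 0, -13], "turn": 0},
    {"hand": 1, "translation": [2.3, 0, -21], "turn": 0},
    {"hand": 1, "translation": [3.8, 0, -29.5], "turn": 0},
    {"hand": 1, "translation": [6.2, 0, -39.8], "turn": 0},
    {"hand": 1, "translation": [9, 0, -49.9], "turn": 0},
    {"hand": 1, "translation": [12.4, 0, -59.8], "turn": 0},
    {"hand": 1, "translation": [16.2, 0, -69.6], "turn": 0},
    {"hand": 1, "translation": [20.5, 0, -79.2], "turn": 0},
    {"hand": 1, "translation": [25.3, 0, -88.5], "turn": 0},
    {"hand": 1, "translation": [25.3, 0, -88.5], "turn": 0}
  ]
}}

```text
time: 7.15
eef_pos: [0.4954, -0.1054, 0.2037]
tcp_rot: [3.14, 0.007, 1.57]
force: [-4.3, -13.8, 4.7]
width: -0.001
```

```bash
python3 - <<'E'
from h import *
im=eyes.snapshot("scene"); cv2.imwrite("pics/s4.png",cv2.resize(im[150:330,200:440],None,fx=3,fy=3))
im=eyes.snapshot("wrist"); cv2.imwrite("pics/w4.png",im)
E
```

```text
(no output)
```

View pics/s4.png

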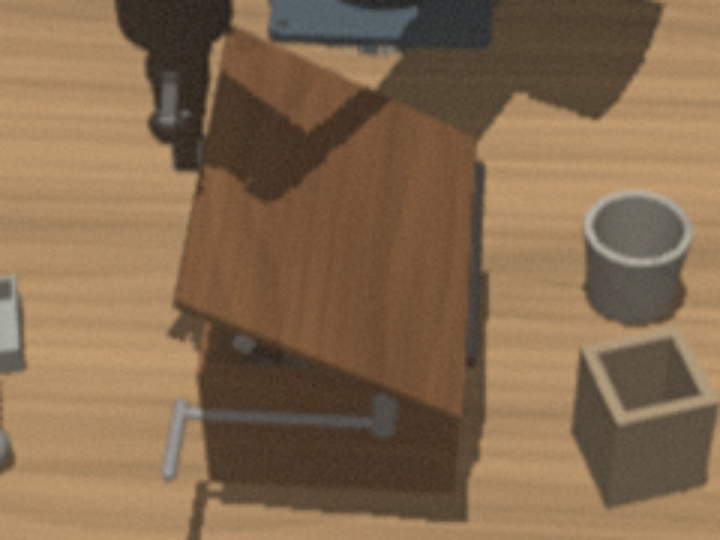

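View pics/w4.png

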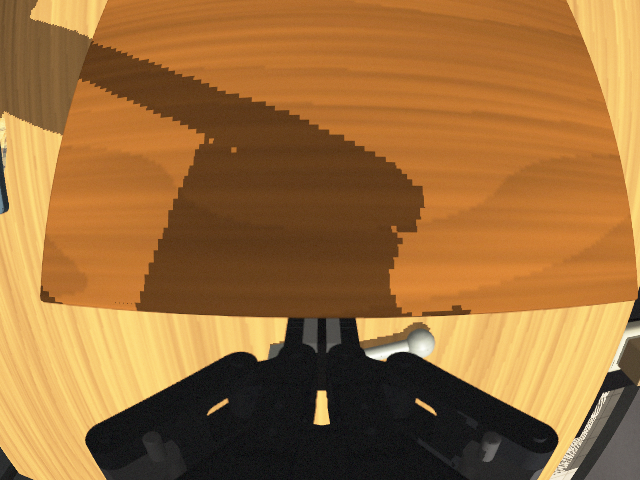

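{"api": "step_arm", "payload": {
  "rows": [
    {"hand": 1, "translation": [5, 0, -9], "turn": 0},
    {"hand": 1, "translation": [11, 0, -18], "turn": 0},
    {"hand": 1, "translation": [17.2, 0, -26.4], "turn": 0},
    {"hand": 1, "translation": [23.7, 0, -34.6], "turn": 0},
    {"hand": 1, "translation": [30.7, 0, -42.5], "turn": 0},
    {"hand": 1, "translation": [38, 0, -50], "turn": 0},
    {"hand": 1, "translation": [45.8, 0, -57], "turn": 0},
    {"hand": 1, "translation": [53.8, 0, -63.8], "turn": 0},
    {"hand": 1, "translation": [62.2, 0, -70], "turn": 0},
    {"hand": 1, "translation": [70.8, 0, -76], "turn": 0},
    {"hand": 1, "translation": [79.8, 0, -81.4], "turn": 0},
    {"hand": 1, "translation": [89, 0, -86.5], "turn": 0},
    {"hand": 1, "translation": [98.5, 0, -90.8], "turn": 0},
    {"hand": 1, "translation": [108.2, 0, -95], "turn": 0},
    {"hand": 1, "translation": [118, 0, -98], "turn": 0},
    {"hand": 1, "translation": [128, 0, -100], "turn": 0},
    {"hand": 1, "translation": [138, 0, -100], "turn": 0},
    {"hand": 1, "translation": [148.6, 0, -100], "turn": 0},
    {"hand": 1, "translation": [148.6, 0, -100], "turn": 0}
  ]
}}

```text
time: 9.62
eef_pos: [0.4949, 0.0478, 0.3016]
tcp_rot: [-3.141, -0.0, 1.572]
force: [-0.5, -0.2, 0.1]
width: 0.001
```

```bash
python3 - <<'E'
from h import *
im=eyes.snapshot("scene"); cv2.imwrite("pics/s5.png",cv2.resize(im[100:330,200:480],None,fx=2.6,fy=2.6))
E
```

```text
(no output)
```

View pics/s5.png

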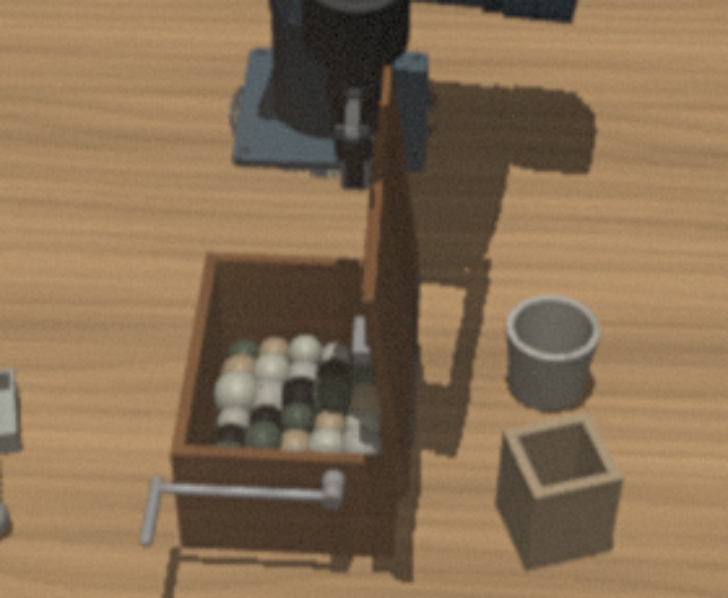

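{"api": "step_arm", "payload": {
  "rows": [
    {"hand": 1, "translation": [12, 0, 0], "turn": 0},
    {"hand": 1, "translation": [24, 0, 0], "turn": 0},
    {"hand": 1, "translation": [36, 0, 0], "turn": 0},
    {"hand": 1, "translation": [48, 0, 0], "turn": 0},
    {"hand": 1, "translation": [57, 0, 0], "turn": 0},
    {"hand": 1, "translation": [57, 0, 0], "turn": 0}
  ]
}}

```text
time: 10.42
eef_pos: [0.4949, 0.1046, 0.3018]
tcp_rot: [-3.142, -0.0, 1.572]
force: [0.5, 0.0, 0.6]
width: 0.004
```

```bash
python3 - <<'E'
from h import *
im=eyes.snapshot("scene"); cv2.imwrite("pics/s6.png",cv2.resize(im[100:330,200:480],None,fx=2.6,fy=2.6))
E
```

```text
(no output)
```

View pics/s6.png

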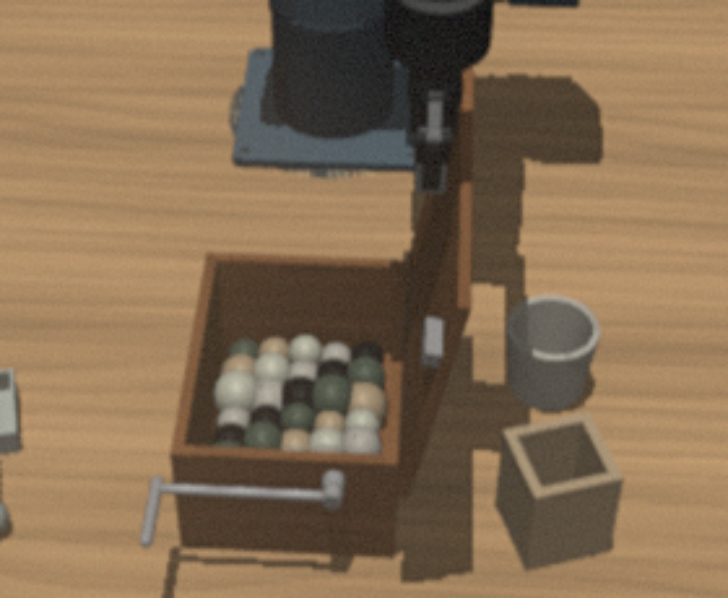

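```bash
python3 - <<'E'
from h import *
print(ctrl.read_state()["qpos"])
p=[.4946,-.002,1.5676]
def W(P):
    c,s=np.cos(p[2]),np.sin(p[2]);R=np.array([[c,-s,0],[s,c,0],[0,0,1]]);return np.array([P])/1e3@R.T+[p[0],p[1],0]
for t in (1.5,1.6,1.7,1.75):
    P=W([90-210*np.cos(t),-155,120+210*np.sin(t)]); q=proj("scene",P)[0]; print(t,q,(q-[200,100])*2.6)
E
```

```text
[-1.32360773e-02  1.38999304e-01  1.51400736e+00 -1.98627848e-04
  1.48865264e+00 -1.40217286e-02]
1.5 [346.04577789 215.16261483] [379.71902253 299.42279856]
1.6 [357.98593971 215.42560345] [410.76344325 300.10656897]
1.7 [369.87836608 216.55631973] [441.6837518  303.04643131]
1.75 [375.75409382 217.44281413] [456.96064392 305.35131675]
```

{"api": "step_arm", "payload": {
  "rows": [
    {"hand": 1, "translation": [-40, 0, 0], "turn": 0},
    {"hand": 1, "translation": [-80, 30, 0], "turn": 0.18},
    {"hand": 0, "translation": [-120, 60, 0], "turn": 0.36},
    {"hand": 0, "translation": [-155, 90, 0], "turn": 0.54},
    {"hand": 0, "translation": [-180, 120, 0], "turn": 0.72},
    {"hand": 0, "translation": [-200, 150, 0], "turn": 0.9},
    {"hand": 0, "translation": [-207, 173, 0], "turn": 1.08},
    {"hand": 0, "translation": [-207, 173, 40], "turn": 1.26},
    {"hand": 0, "translation": [-207, 173, 80], "turn": 1.44},
    {"hand": 0, "translation": [-207, 173, 110], "turn": 1.575},
    {"hand": 0, "translation": [-207, 173, 110], "turn": 1.575},
    {"hand": 0, "translation": [-207, 173, 110], "turn": 1.575}
  ]
}}

```text
time: 11.98
eef_pos: [0.6687, -0.1037, 0.1932]
tcp_rot: [3.141, -0.002, -0.002]
force: [0.3, 0.5, -0.5]
width: 0.501
```

```bash
python3 - <<'E'
from h import *
s=ctrl.read_state();print(s["eef_pos"],s["tcp_rot"],s["width"])
im=eyes.snapshot("scene"); cv2.imwrite("pics/s7.png",cv2.resize(im[100:330,200:480],None,fx=2.6,fy=2.6))
im=eyes.snapshot("wrist"); cv2.imwrite("pics/w7.png",im)
T=np.array(eyes.get_calibration("wrist")["T"])
for n in ["wrist","scene"]:
  T=np.array(eyes.get_calibration(n)["T"])
  for q in ("stay_bar","stay","scoop"):
    for d in eyes.search_frame(n,q)[:1]: print(n,q,d["conf"],(T@np.r_[d["at"],1])[:3])
E
```

```text
[ 0.66870529 -0.1036558   0.19324411] [ 3.14089037e+00 -1.83190935e-03 -1.87380773e-03] 0.5011743942042397
wrist stay_bar 0.97 [ 0.63631409 -0.06626038  0.10243266]
wrist stay 0.6 [ 0.63605174 -0.06475666  0.10505754]
wrist scoop 0.75 [ 0.55029174 -0.260619    0.02275421]
scene stay_bar 0.7 [ 0.63553405 -0.04828933  0.1003854 ]
scene stay 0.82 [ 0.64075515 -0.05138462  0.10298142]
scene scoop 0.78 [ 0.49963316 -0.27398332  0.02415079]
```

View pics/s7.png

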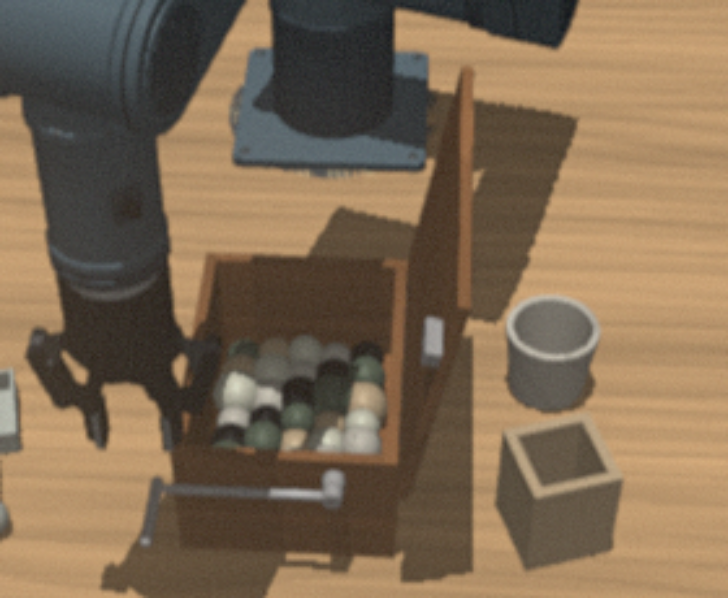

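View pics/w7.png

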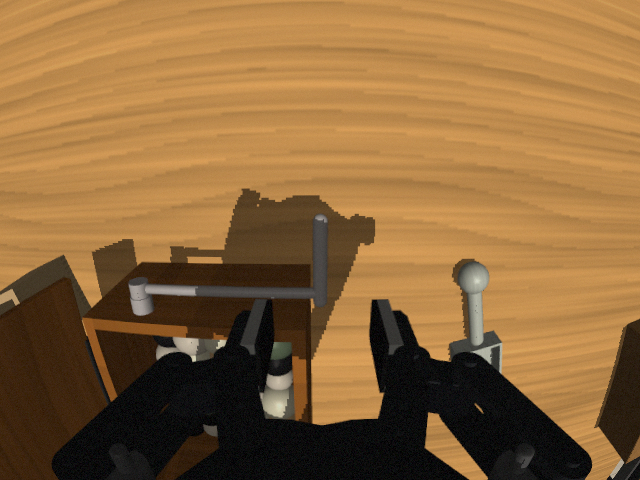

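{"api": "step_arm", "payload": {
  "rows": [
    {"hand": 0, "translation": [0, 0, 40], "turn": 0},
    {"hand": 0, "translation": [0, -1, 80], "turn": 0},
    {"hand": 0, "translation": [0, -1, 110], "turn": 0},
    {"hand": 0, "translation": [0, -1, 110], "turn": 0},
    {"hand": 1, "translation": [0, -1, 110], "turn": 0},
    {"hand": 1, "translation": [0, -1, 110], "turn": 0},
    {"hand": 1, "translation": [0, -1, 110], "turn": 0},
    {"hand": 1, "translation": [0, -1, 110], "turn": 0}
  ],
  "squeeze": 20
}}

```text
time: 13.38
eef_pos: [0.6693, -0.1027, 0.0839]
tcp_rot: [3.14, -0.004, -0.004]
force: [1.0, -1.0, 6.1]
width: 0.108
```

{"api": "step_arm", "payload": {
  "rows": [
    {"hand": 1, "translation": [0, -0.7, -14], "turn": 0},
    {"hand": 1, "translation": [0, -2.8, -27.8], "turn": 0},
    {"hand": 1, "translation": [0, -6.3, -41.4], "turn": 0},
    {"hand": 1, "translation": [0, -11.1, -54.5], "turn": 0},
    {"hand": 1, "translation": [0, -17.1, -67.1], "turn": 0},
    {"hand": 1, "translation": [0, -24.5, -79.1], "turn": 0},
    {"hand": 1, "translation": [0, -32.9, -90.2], "turn": 0},
    {"hand": 1, "translation": [0, -42.5, -100.4], "turn": 0},
    {"hand": 1, "translation": [0, -53, -109.7], "turn": 0},
    {"hand": 1, "translation": [0, -64.4, -117.8], "turn": 0},
    {"hand": 1, "translation": [0, -64.4, -117.8], "turn": 0}
  ]
}}

```text
time: 14.75
eef_pos: [0.6698, -0.0398, 0.2041]
tcp_rot: [3.136, -0.006, -0.004]
force: [-0.5, -7.3, 11.2]
width: 0.104
```

```bash
python3 - <<'E'
from h import *
im=eyes.snapshot("scene"); cv2.imwrite("pics/s8.png",cv2.resize(im[100:330,200:480],None,fx=2.6,fy=2.6))
E
```

```text
(no output)
```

View pics/s8.png

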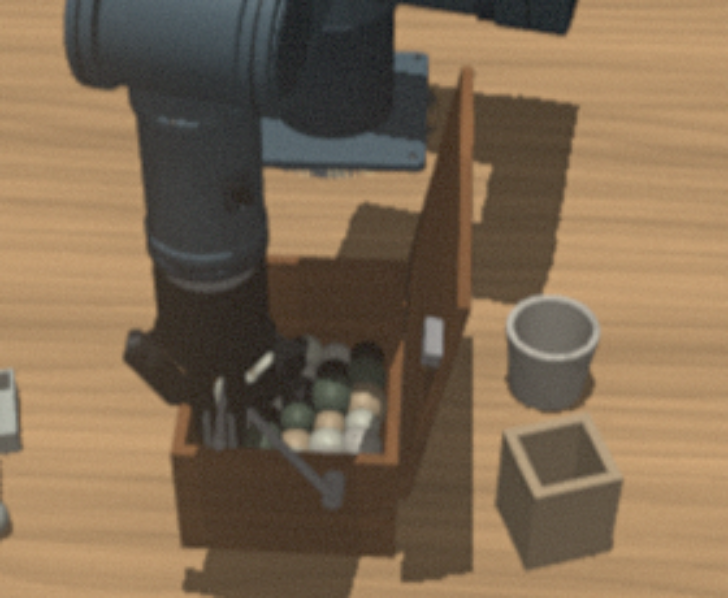

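{"api": "step_arm", "payload": {
  "rows": [
    {"hand": 1, "translation": [0, -12.1, -7], "turn": 0},
    {"hand": 1, "translation": [0, -24.9, -12.7], "turn": 0},
    {"hand": 1, "translation": [0, -38.2, -17.1], "turn": 0},
    {"hand": 1, "translation": [0, -51.8, -20.2], "turn": 0},
    {"hand": 1, "translation": [0, -65.7, -21.8], "turn": 0},
    {"hand": 1, "translation": [0, -71, -22], "turn": 0},
    {"hand": 1, "translation": [0, -71, -22], "turn": 0},
    {"hand": 1, "translation": [0, -71, -22], "turn": 0}
  ]
}}

```text
time: 15.8
eef_pos: [0.6701, 0.0335, 0.2246]
tcp_rot: [3.141, -0.006, -0.004]
force: [3.4, -0.4, 7.5]
width: 0.107
```

```bash
python3 - <<'E'
from h import *
im=eyes.snapshot("scene"); cv2.imwrite("pics/s9.png",cv2.resize(im[100:330,200:480],None,fx=2.6,fy=2.6))
E
```

```text
(no output)
```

View pics/s9.png

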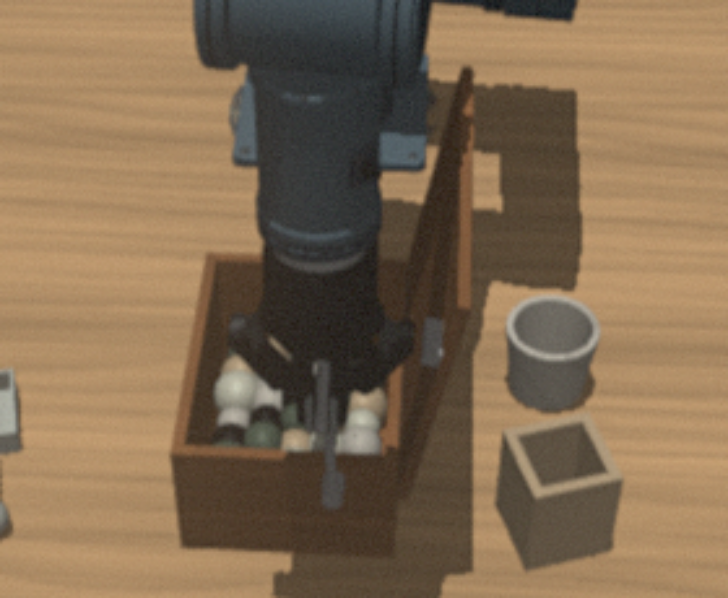

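{"api": "step_arm", "payload": {
  "rows": [
    {"hand": 0.4, "translation": [0, 0, 0], "turn": 0},
    {"hand": 0.4, "translation": [0, 0, 0], "turn": 0},
    {"hand": 0.4, "translation": [0, 0, 0], "turn": 0},
    {"hand": 0.4, "translation": [0, 0, -20], "turn": 0},
    {"hand": 0.4, "translation": [0, 0, -50], "turn": 0},
    {"hand": 0.4, "translation": [0, 0, -100], "turn": 0},
    {"hand": 0, "translation": [0, 0, -145], "turn": 0},
    {"hand": 0, "translation": [-40, -22, -145], "turn": 0},
    {"hand": 0, "translation": [-90, -50, -145], "turn": 0},
    {"hand": 0, "translation": [-140, -78, -145], "turn": 0},
    {"hand": 0, "translation": [-175, -96, -145], "turn": 0},
    {"hand": 0, "translation": [-175, -96, -145], "turn": 0},
    {"hand": 0, "translation": [-175, -96, -145], "turn": 0}
  ]
}}

```text
time: 17.48
eef_pos: [0.4943, 0.1299, 0.3667]
tcp_rot: [3.141, -0.001, -0.004]
force: [0.5, -0.4, -0.2]
width: 0.5
```

```bash
python3 - <<'E'
from h import *
im=eyes.snapshot("scene"); cv2.imwrite("pics/s10.png",cv2.resize(im[100:330,200:480],None,fx=2.6,fy=2.6))
im=eyes.snapshot("wrist"); cv2.imwrite("pics/w10.png",im)
p=[.4946,-.002,1.5676]
def W(P):
    c,s=np.cos(p[2]),np.sin(p[2]);R=np.array([[c,-s,0],[s,c,0],[0,0,1]]);return np.array([P])/1e3@R.T+[p[0],p[1],0]
for f in (1.4,1.5,1.6,1.7):
    q=proj("scene",W([40-140*np.cos(f),-197,100+140*np.sin(f)]))[0]; print(f,(q-[200,100])*2.6)
E
```

```text
1.4 [291.44860451 432.24780746]
1.5 [311.14265869 431.47862471]
1.6 [331.06699391 432.04819081]
1.7 [350.97029758 433.95322034]
```

View pics/s10.png

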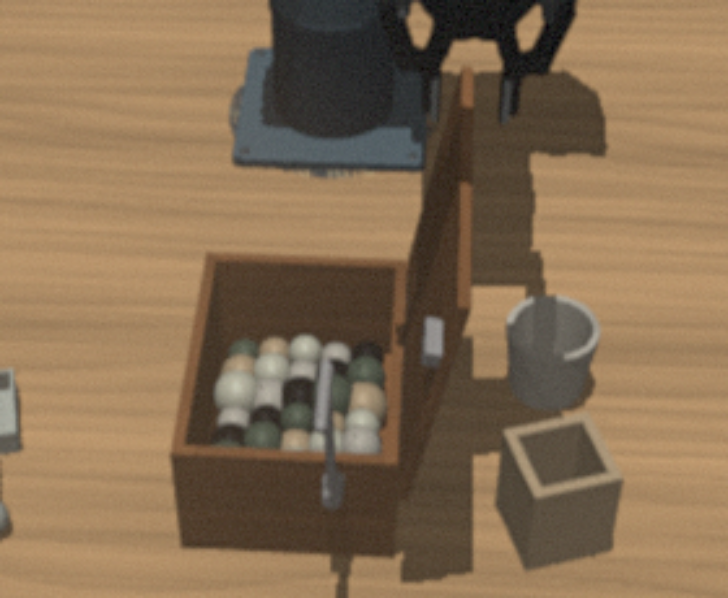

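View pics/w10.png

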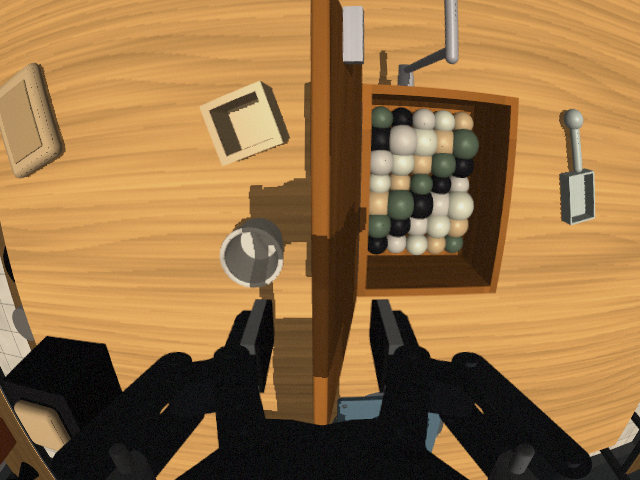

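{"api": "step_arm", "payload": {
  "rows": [
    {"hand": 0, "translation": [0, 1, 20], "turn": 0},
    {"hand": 0, "translation": [0, 1, 40], "turn": 0},
    {"hand": 0, "translation": [0, 1, 62], "turn": 0},
    {"hand": 0, "translation": [0, 1, 62], "turn": 0},
    {"hand": 0.5, "translation": [0, 1, 62], "turn": 0},
    {"hand": 0.5, "translation": [0, 1, 62], "turn": 0},
    {"hand": 0.5, "translation": [0, 1, 62], "turn": 0}
  ]
}}

```text
time: 18.45
eef_pos: [0.4944, 0.129, 0.3054]
tcp_rot: [-3.142, -0.001, -0.004]
force: [-0.5, 0.5, 0.2]
width: 0.249
```

```bash
python3 - <<'E'
from h import *
im=eyes.snapshot("wrist"); cv2.imwrite("pics/w11.png",im)
E
```

```text
(no output)
```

View pics/w11.png

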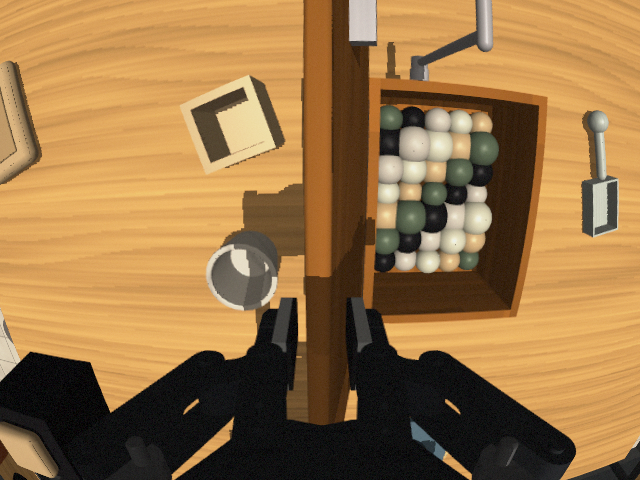

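{"api": "step_arm", "payload": {
  "rows": [
    {"hand": 0.5, "translation": [0, 7, 0], "turn": 0},
    {"hand": 0.5, "translation": [0, 15, 0], "turn": 0},
    {"hand": 0.5, "translation": [0, 23, 0], "turn": 0},
    {"hand": 0.5, "translation": [0, 31, 0], "turn": 0},
    {"hand": 0.5, "translation": [0, 37, 0], "turn": 0},
    {"hand": 0.5, "translation": [0, 43, 0], "turn": 0},
    {"hand": 0.5, "translation": [0, 48, 0], "turn": 0},
    {"hand": 0.5, "translation": [0, 52, 0], "turn": 0},
    {"hand": 0.5, "translation": [0, 56, 0], "turn": 0},
    {"hand": 0.5, "translation": [0, 60, 0], "turn": 0},
    {"hand": 0.5, "translation": [0, 63, 0], "turn": 0},
    {"hand": 0.5, "translation": [0, 66, 0], "turn": 0},
    {"hand": 0.5, "translation": [0, 66, 0], "turn": 0}
  ]
}}

```text
time: 20.12
eef_pos: [0.4937, 0.0628, 0.3046]
tcp_rot: [3.141, 0.0, -0.005]
force: [0.2, 0.3, -0.4]
width: 0.251
```

```bash
python3 - <<'E'
from h import *
im=eyes.snapshot("scene"); cv2.imwrite("pics/s12.png",cv2.resize(im[100:330,200:480],None,fx=2.6,fy=2.6))
im=eyes.snapshot("wrist"); cv2.imwrite("pics/w12.png",im)
p=[.4946,-.002,1.5676]
def W(P):
    c,s=np.cos(p[2]),np.sin(p[2]);R=np.array([[c,-s,0],[s,c,0],[0,0,1]]);return np.array([P])/1e3@R.T+[p[0],p[1],0]
for t in (1.3,1.4,1.5,1.6):
    q=proj("scene",W([90-210*np.cos(t),-155,120+210*np.sin(t)]))[0]; print(t,(q-[200,100])*2.6)
E
```

```text
1.3 [318.99422409 304.78053063]
1.4 [348.98727822 300.99452093]
1.5 [379.71902253 299.42279856]
1.6 [410.76344325 300.10656897]
```

View pics/s12.png

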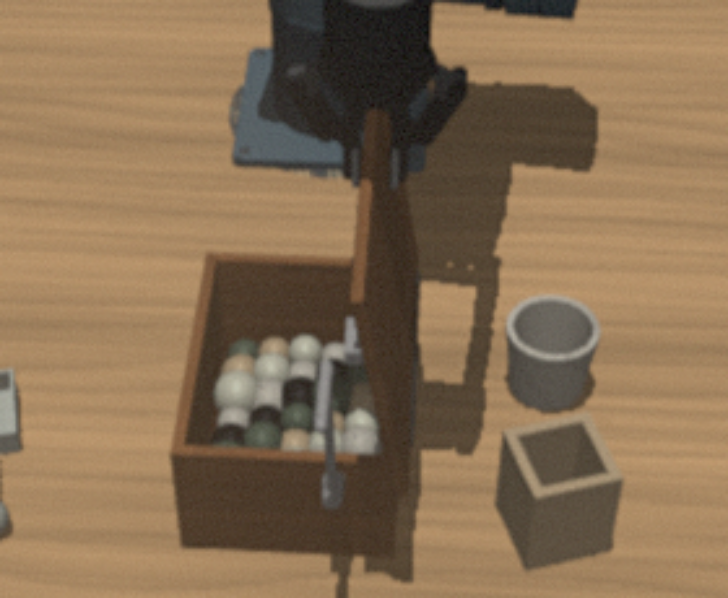

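View pics/w12.png

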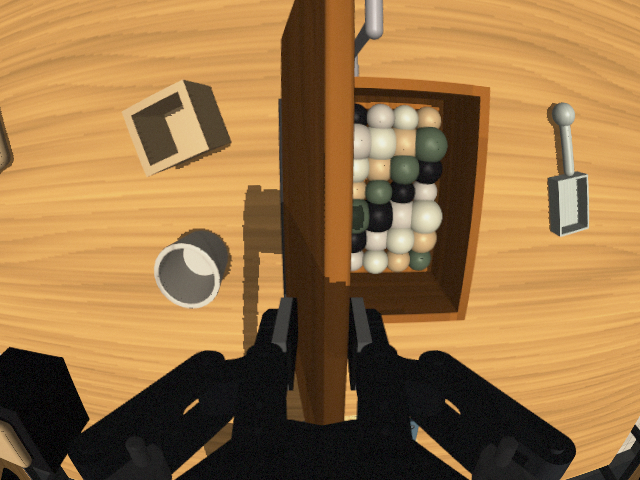

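{"api": "step_arm", "payload": {
  "rows": [
    {"hand": 0.5, "translation": [0, 5, 0], "turn": 0},
    {"hand": 0.48, "translation": [0, 10, 1], "turn": 0},
    {"hand": 0.46, "translation": [0, 14.5, 2], "turn": 0},
    {"hand": 0.44, "translation": [0, 19, 2.5], "turn": 0},
    {"hand": 0.42, "translation": [0, 23.5, 3], "turn": 0},
    {"hand": 0.39, "translation": [0, 28, 4], "turn": 0},
    {"hand": 0.37, "translation": [0, 32.5, 5.5], "turn": 0},
    {"hand": 0.34, "translation": [0, 37, 7], "turn": 0},
    {"hand": 0.32, "translation": [0, 41.5, 8.5], "turn": 0},
    {"hand": 0.3, "translation": [0, 46, 10], "turn": 0},
    {"hand": 0.3, "translation": [0, 46, 10], "turn": 0}
  ]
}}

```text
time: 21.6
eef_pos: [0.4935, 0.0166, 0.2945]
tcp_rot: [3.141, 0.0, -0.005]
force: [-0.6, -0.1, -0.2]
width: 0.347
```

```bash
python3 - <<'E'
from h import *
im=eyes.snapshot("scene"); cv2.imwrite("pics/s13.png",cv2.resize(im[100:330,200:480],None,fx=2.6,fy=2.6))
im=eyes.snapshot("wrist"); cv2.imwrite("pics/w13.png",im)
p=[.4946,-.002,1.5676]
def W(P):
    c,s=np.cos(p[2]),np.sin(p[2]);R=np.array([[c,-s,0],[s,c,0],[0,0,1]]);return np.array([P])/1e3@R.T+[p[0],p[1],0]
for t in (.9,.97,1.1,1.2,1.3):
    q=proj("scene",W([90-210*np.cos(t),-155,120+210*np.sin(t)]))[0]; print(t,(q-[200,100])*2.6)
E
```

```text
0.9 [214.00464348 339.96946113]
0.97 [230.09883186 331.73854042]
1.1 [262.81303808 318.64093076]
1.2 [290.14468207 310.70102578]
1.3 [318.99422409 304.78053063]
```

View pics/s13.png

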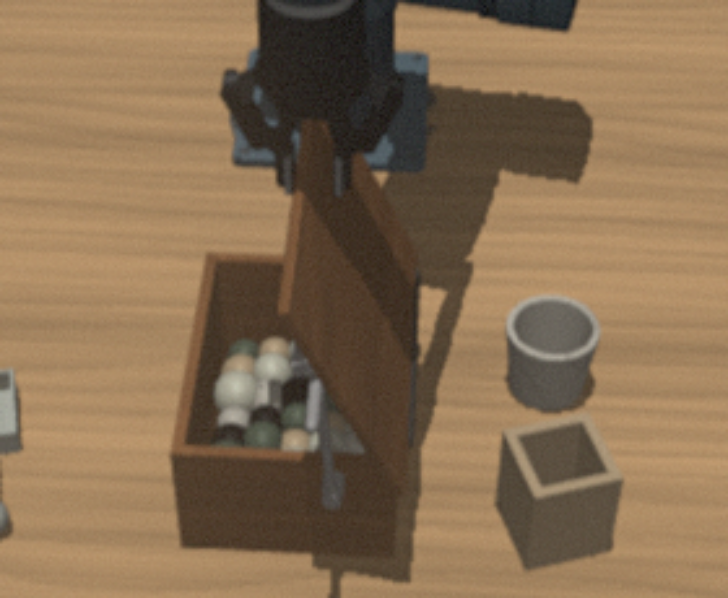

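View pics/w13.png

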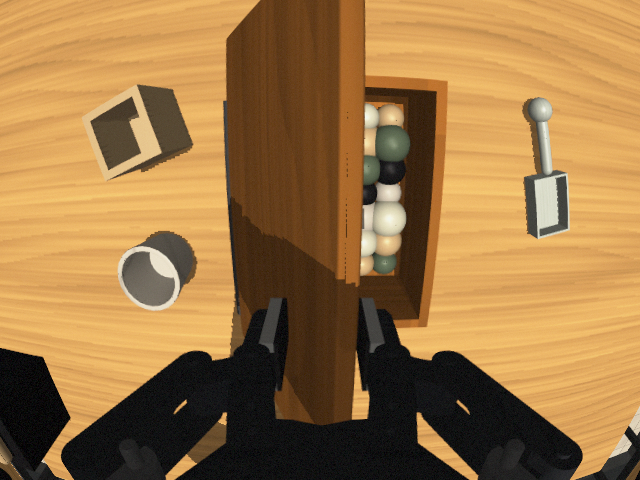

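{"api": "step_arm", "payload": {
  "rows": [
    {"hand": 0.3, "translation": [0, 4.5, 1.5], "turn": 0},
    {"hand": 0.3, "translation": [0, 9, 3.5], "turn": 0},
    {"hand": 0.3, "translation": [0, 12, 5], "turn": 0},
    {"hand": 0.3, "translation": [0, 15, 6.5], "turn": 0},
    {"hand": 0.3, "translation": [0, 18.5, 8.5], "turn": 0},
    {"hand": 0.3, "translation": [0, 21.5, 10.2], "turn": 0},
    {"hand": 0.3, "translation": [0, 24.5, 12], "turn": 0},
    {"hand": 0.3, "translation": [0, 27.5, 14], "turn": 0},
    {"hand": 0.3, "translation": [0, 27.5, 14], "turn": 0}
  ]
}}

```text
time: 22.82
eef_pos: [0.4934, -0.0108, 0.2805]
tcp_rot: [3.141, 0.0, -0.005]
force: [-0.4, -0.1, -0.3]
width: 0.351
```

```bash
python3 - <<'E'
from h import *
im=eyes.snapshot("scene"); cv2.imwrite("pics/s14.png",cv2.resize(im[100:330,200:480],None,fx=2.6,fy=2.6))
im=eyes.snapshot("wrist"); cv2.imwrite("pics/w14.png",im)
E
```

```text
(no output)
```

View pics/s14.png

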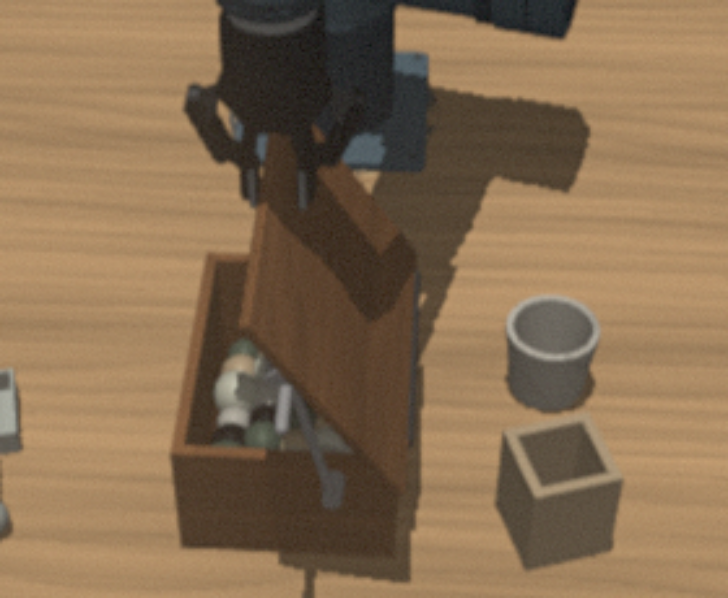

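View pics/w14.png

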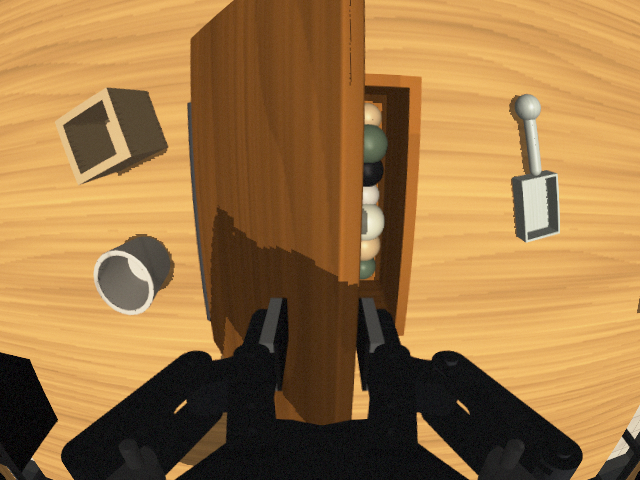

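{"api": "step_arm", "payload": {
  "rows": [
    {"hand": 0.3, "translation": [0, 2, 1], "turn": 0},
    {"hand": 0.3, "translation": [0, 4, 2], "turn": 0},
    {"hand": 0.3, "translation": [0, 6, 3], "turn": 0},
    {"hand": 0.3, "translation": [0, 8, 4], "turn": 0},
    {"hand": 0.3, "translation": [0, 10, 4], "turn": 0},
    {"hand": 0.3, "translation": [0, 12, 4], "turn": 0},
    {"hand": 0.3, "translation": [0, 12, 4], "turn": 0}
  ]
}}

```text
time: 23.8
eef_pos: [0.4934, -0.0226, 0.2767]
tcp_rot: [-3.142, -0.0, -0.004]
force: [0.3, -0.7, -1.0]
width: 0.345
```

```bash
python3 - <<'E'
from h import *
im=eyes.snapshot("scene"); cv2.imwrite("pics/s15.png",cv2.resize(im[100:330,200:480],None,fx=2.6,fy=2.6))
im=eyes.snapshot("wrist"); cv2.imwrite("pics/w15.png",im)
E
```

```text
(no output)
```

View pics/s15.png

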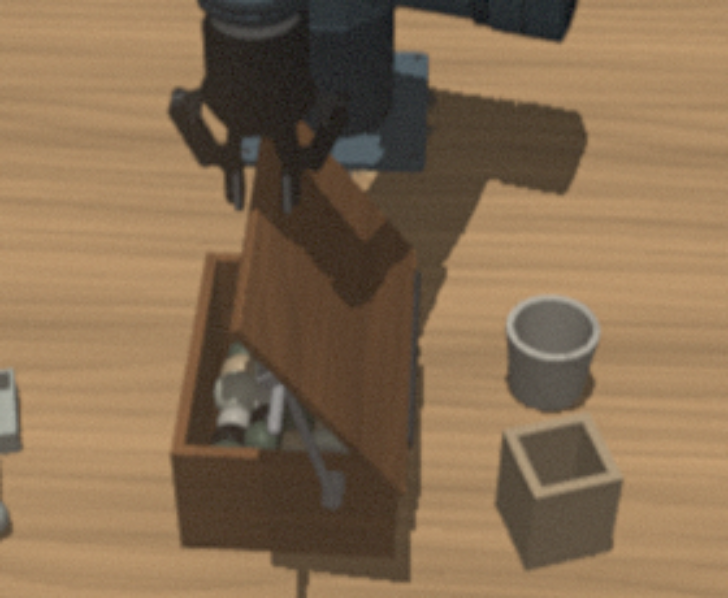

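View pics/w15.png

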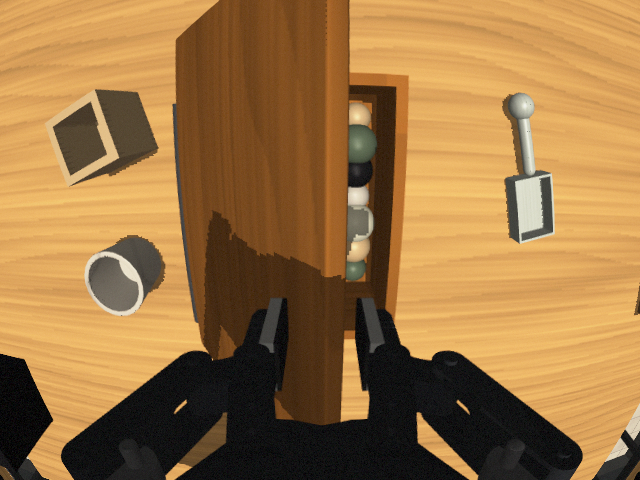

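{"api": "step_arm", "payload": {
  "rows": [
    {"hand": 0.3, "translation": [0, -1, -6], "turn": 0},
    {"hand": 0.3, "translation": [0, -1, -14], "turn": 0},
    {"hand": 0.3, "translation": [0, -1, -30], "turn": 0},
    {"hand": 0.3, "translation": [0, -1, -60], "turn": 0},
    {"hand": 0.3, "translation": [0, -1, -90], "turn": 0},
    {"hand": 0.3, "translation": [0, -50, -110], "turn": 0},
    {"hand": 0.3, "translation": [-40, -100, -110], "turn": 0},
    {"hand": 0.3, "translation": [-80, -150, -110], "turn": 0},
    {"hand": 0.3, "translation": [-110, -200, -110], "turn": 0},
    {"hand": 0.3, "translation": [-110, -200, -110], "turn": 0},
    {"hand": 0.3, "translation": [-110, -200, -110], "turn": 0},
    {"hand": 0.3, "translation": [-110, -200, -110], "turn": 0},
    {"hand": 0.3, "translation": [-110, -200, -110], "turn": 0}
  ]
}}

```text
time: 25.52
eef_pos: [0.385, 0.1769, 0.3864]
tcp_rot: [3.141, 0.001, -0.007]
force: [0.5, 0.1, 0.5]
width: 0.351
```

```bash
python3 - <<'E'
from h import *
im=eyes.snapshot("scene"); cv2.imwrite("pics/s16.png",cv2.resize(im[100:330,200:480],None,fx=2.6,fy=2.6))
im=eyes.snapshot("top"); cv2.imwrite("pics/t16.png",cv2.resize(im[130:360,180:460],None,fx=2.6,fy=2.6))
p=[.4946,-.002,1.5676]
def W(P):
    c,s=np.cos(p[2]),np.sin(p[2]);R=np.array([[c,-s,0],[s,c,0],[0,0,1]]);return np.array([P])/1e3@R.T+[p[0],p[1],0]
for t in (.9,.97,1.04):
    P=W([90-210*np.cos(t),-155,120+210*np.sin(t)]); print(t,(proj("scene",P)[0]-[200,100])*2.6,(proj("top",P)[0]-[180,130])*2.6)
for f in (1.2,1.3,1.4):
    P=W([40-140*np.cos(f),-197,100+140*np.sin(f)]); print(f,(proj("scene",P)[0]-[200,100])*2.6,(proj("top",P)[0]-[180,130])*2.6)
s=ctrl.read_state();print(s["eef_pos"],s["force"],s["time"])
E
```

```text
0.9 [214.00464348 339.96946113] [502.69866024  90.24582677]
0.97 [230.09883186 331.73854042] [484.05114118  86.86771593]
1.04 [247.28430909 324.31460767] [463.82193393  83.75178268]
1.2 [253.72448485 437.71459904] [446.14008525  44.49892414]
1.3 [272.2306813  434.33869516] [425.6056209   42.68911546]
1.4 [291.44860451 432.24780746] [404.18521441  41.43361209]
[0.38476296 0.17715114 0.38641757] [ 0.38218796 -0.13573636 -0.04575016] 25.625
```

View pics/s16.png

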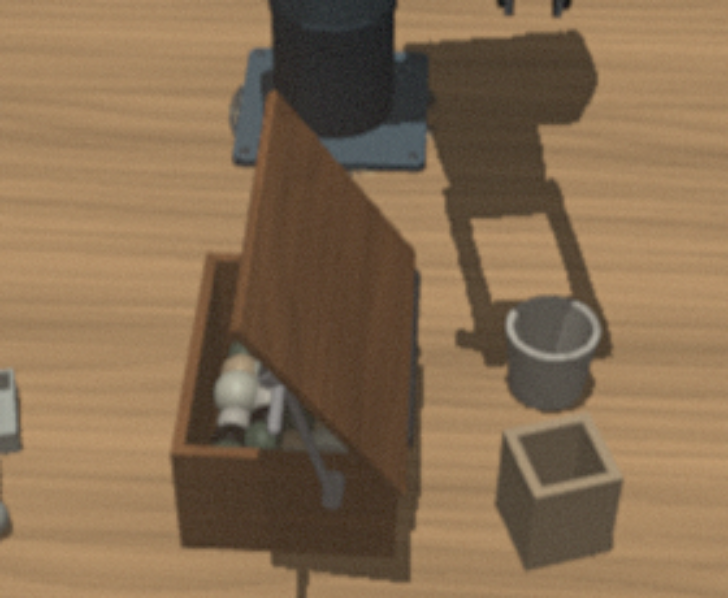

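View pics/t16.png

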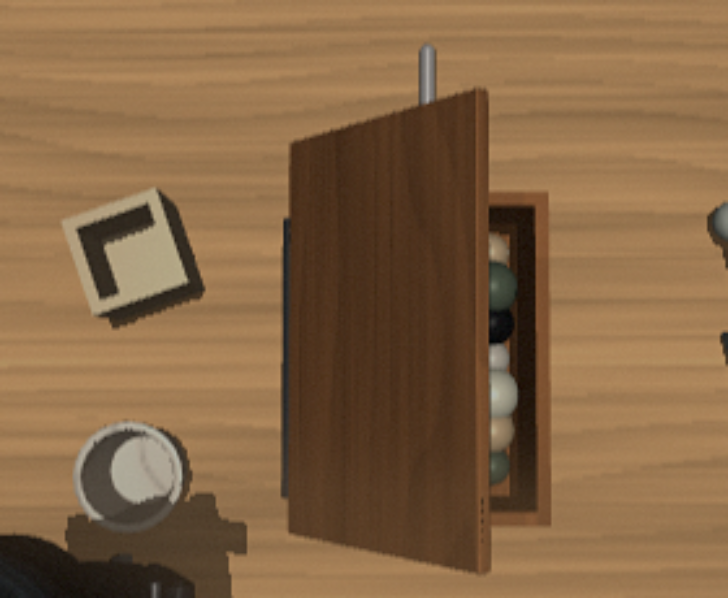

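```bash
python3 -c "
from rig import ctrl
print(ctrl.hand_in())"
```

```text
the job is handed in; nothing more can be done
None
```

The lid now stands propped on the stay, and I handed the job in at about 25.6 s of the 70 s allowed. The hand-in reports no verdict.

**What I did:**
- I pressed the shut fingertips against the lid's front edge with about 19 N and lifted it by friction. I then pushed it past upright onto its stop, at about 1.75 rad.
- I gripped the outer end of the crossbar and swung the stay up to about 1.55 rad.
- I put the open jaws over the lid's edge and brought the lid down slowly, resting on the front finger. The stay took the weight at about 0.97 rad, and I then backed the gripper off.

**Last checks:**
- **Lid and stay angles:** measured from the images after the gripper was clear, the lid is at about 0.96–0.97 rad in both the scene and top views. The stay is at about 1.29 rad, close to the 1.3 expected when seated.
- **Lid stillness:** its corner was in the same place in the pictures before and after I let go.
- **Robot:** the gripper is clear of everything, and the force reading is about zero.
- **Bystanders:** the tumbler and cup look unmoved in the last pictures. For the scoop I only compared views by eye.
- **Not measured:** I could not read the stay's contact force or its distance to the catch. I take both to be right from the angles.

No check disagreed with another, apart from the chest position fitted from each camera differing by about 4 mm.

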